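# Hold an engineer's square in the corner of a post stand

### The arm

A 7-joint arm with a two-finger parallel gripper is mounted at the origin on a cart in front of the work surface, level with it; the furniture and walls round the work are solid. World frame = base frame: x ahead of the robot, y to its left, z up, the work surface at z = 0. Lengths are in m, angles in rad, forces in N, time in s.
With the tool pointing down it reaches from about 0.4 to 0.75 m from the base axis. Payload 19.5 kg.
Tool frame: the origin (TCP) lies at the very end of the fingers, on their centre line; the grasp point (between the pads) lies 19 mm behind it (pinch_z is the distance from the TCP to the grasp point, in m); y points along the fingers, z is the direction in which the jaws open and shut, and the axes are right-handed (so a half turn about y gives the same grasp; the last joint's range is limited). The gripper opens to 85 mm and grips with 20 to 120 N. Pads are 22 mm wide; open, the fingers measure 114 mm over their backs; the gripper's body (76 mm by 85 mm) begins 54 mm behind the grasp point. The pads swing forward as they close: fully open they stand 13 mm farther back than shut.
Start: joints at [1.08, 0.707, -0.028, 1.485, 0.022, 0.951, -0.075], TCP at [0.249, -0.518, 0.231] pointing down, gripper open.
Joint ranges: [-2.71, 2.71], [-0.32, 2.16], [-1.57, 1.52], [0, 2.45], [-1.46, 4.6], [0, 2.02], [-2.83, 2.83]. Speed limits (rad/s): [1.89, 1.89, 2.57, 2.57, 3.01, 3.01, 3.01].

### API

Orientations are given as a rotation vector (axis times angle).
In Python, from station import * gives the robot as it stands. The module is installed in compiled form; this text tells all that it offers.
- The arm moves only by the tool drive_tool, never from a script. Its arguments are lists of equal length, an entry for each row: "angular": the turn, a rotation vector about the tool's x, y, z in degrees, a list of three; "dp": the shift along the tool's x, y, z in cm, a list of three; "claw": the finger opening in cm, from 0 to 8.54. A call has 1 to 20 rows; each row is the pose to reach, as a shift and turn from the pose commanded when the call began, along the tool's axes at that moment; what a row does not reach only later rows make up. A row lasts 1/8 s, in which the tool goes at most 62.5 mm and 10.7 degrees, less where a joint would pass 70% of its speed; a pose out of reach is approached as far as the arm can. A call with a gripper value outside its range is refused whole. The fingers move at their own pace and stop on an object; "force" is the grip in N (left out, the last holds). Time passes only in rows, so rows that repeat a pose let the fingers close. It gives the time, the measured TCP pose, the force and the opening at its end, in the units of the state.
- observe(): the state, without advancing time (a new reading comes with each control period).
- snapshot(name): name is "scene" or "side" or "wrist"; returns a dict with "image" (400x640x3 uint8, red, green, blue), "range_z" (400x640 float32, m along the optical axis (not along the pixel's ray), 0 where there is no reading), "fov_y" (degrees; the focal length in pixels is half the picture's height over the tangent of half this angle, whatever the lens; pixels are square), "cx", "cy" (the principal point, pixels), "world_from_camera" (4x4, takes a point from camera to world coordinates). Camera axes: x right, y down, z forward; pixel columns grow to the right and rows downward; lengths in m; the calibration is good to about 2 mm. A picture is of the moment at which its call begins.
- sign_off(): hands the job in, once; it reports no verdict.
Trained networks look in a picture, given as the dict that the camera call returned (one of the last four; its "shot" number tells which), for a name from the list of things; names that differ only in an ending like _2 or _b are one class to them, and where a whole thing is asked for, a point or a joint stands for the part that bears it (a point fixed in the world has none). Each returns a list of dicts, best first, with "p" (0 to 1); they miss things now and then, are a little off and sometimes report something else, mostly with a low value. They report only what shows in the picture. A call takes as long as a camera call.
- outline_of(thing, picture): "pixels" (400x640 bool, what is visible of it) and "bbox" ([centre column, centre row, width, height] in pixels, round what is visible of it).
- spot_point(thing, picture): "xy" ([column, row] in pixels: a listed point, or the origin of a listed thing).
The state is a dict: "time": time; "joints": joint angles; "joint_vel": joint speeds; "tau": joint torques, N m; "position": TCP position; "ee_rot": TCP orientation; "wrist_force": force on the tool from outside, world axes, zero at the start; "ft_torque": the same for the moment, N m; "width": finger opening in m.
Only numpy, scipy, OpenCV 4.12 (cv2) and the standard library are available. Lean on these libraries where they do the work, as an engineer would, in place of code of your own. Each camera call takes 0.05 s, during which the arm holds its last target. There are 200 camera calls.

### The job

The post of the small metal stand is to be checked for squareness. First take the white sample pot that stands on the base plate in front of the post and set it down upright on the cork mat. Then take the flanged metal square by its upright blade, stand its foot flat on the base plate and press it into the corner until the foot rests on the plate and the back of the blade lies flat and centred against the front face of the post; finish while still gripping the square and pushing it gently against both faces. Leave the other things where they stand.

Things in the scene. Friction and masses are not known exactly. Their poses are not given: they have to be found in the camera images.
- stand: the fixed metal stand; origin on the bench under the centre of the base plate. Its +x points from the open front of the plate toward the post, z up. Four rubber feet 4 mm high carry the plate.
- plate: aluminium base plate of the stand, 200 (x) x 120 (y) x 10 mm; origin at the centre of its underside, 4 mm above the bench, same axes as the stand; its top is 10 mm above this origin (14 mm above the bench).
- post: fixed square steel post on the plate, 16 x 16 mm, 100 mm high; origin at the foot of the middle of its front face, on the plate's top, 45 mm in +x from the plate's centre. Same axes as the stand: the front face is the plane x = 0, looks to -x and is 16 mm wide. A lug lies behind the post only.
- square: loose flanged steel square, 0.35 kg, L-shaped seen from the side: a foot 100 (x) x 40 (y) x 10 mm and an upright blade 40 (x) x 12 (y) mm, reaching 120 mm above the underside of the foot. Origin at the heel: underside of the foot, middle of the blade's flat back face, which is the plane x = 0 and looks to +x; foot and blade lie at negative x. Starts standing on its foot on the bench. Seated, its origin and axes coincide with those of the post.
- square_grip (a point): where to grip the square: middle of the blade, 20 mm in front (-x) of its back face and 90 mm above the underside of the foot; axes as the square. Grip across the 12 mm thickness, along the square's y.
- pot: white sample pot with white screw cap, 54 mm across the cap, 48 mm across the body, 62 mm high; origin at the centre of its underside. Starts on the base plate in front of the post, where the square has to go.
- pot_centre (a point): centre of the white pot, half-way up (31 mm above its underside); the cap occupies 48 to 62 mm above the underside.
- mat: fixed flat cork mat on the bench, 110 x 110 x 4 mm; origin at the centre of its underside on the bench, x and y along its edges; the place for the pot.
- vial: small capped vial, 18 x 17 x 54 mm, standing on the plate behind and to one side of the post; origin at its underside; to be left alone.
- bottle_a: dropper bottle with oil, 33 x 34 x 94 mm, near the wall; origin at its underside; to be left alone.

How it is judged:
By the outcome, as a careful person would: the job done as asked, in the order asked, and still so for the second after the job is handed in, while the arm keeps its last pose, push and grip.
It also fails if it takes over 59 s, if anything falls off the work surface, if the arm or the gripper's body presses on something with over 40 N, if the wrist force passes 120 N, or if a joint passes its speed limit or range.

## Working session

There is one attempt and no reset: what is moved stays moved. The work goes in short steps, Python scripts to look and compute and a tool call to move; the robot and the scene stay as the last step left them, time stands still between calls to the robot, and variables do not carry over. Pictures are saved under pics/ and viewed, about 8 in all and at most 12, crops included, and the job is handed in when it is done.

Besides the shell and the picture viewer there is one more tool, called after "Request:" as a command line: name --argument value ..., lists and objects as JSON in quotes. drive_tool: Moves the arm, as the interface text tells. Its arguments: {"type":"object","properties":{"angular":{"type":"array","items":{"type":"array","items":{"type":"number"}}},"dp":{"type":"array","items":{"type":"array","items":{"type":"number"}}},"claw":{"type":"array","items":{"type":"number"}},"force":{"type":"number"}},"required":["angular","dp","claw"]}

```bash
mkdir -p pics; cat > h.py <<'E'
from station import *
import numpy as np, cv2
from scipy.spatial.transform import Rotation as R
np.set_printoptions(precision=4,suppress=True)
def K(s):
    f=200/np.tan(np.radians(s["fov_y"])/2); return f,s["cx"],s["cy"]
def cloud(s):
    f,cx,cy=K(s); z=s["range_z"]; v,u=np.mgrid[0:400,0:640]
    p=np.stack([(u-cx)/f*z,(v-cy)/f*z,z],-1); T=s["world_from_camera"]
    return p@T[:3,:3].T+T[:3,3], z>0
def ray(s,xy):
    f,cx,cy=K(s);T=s["world_from_camera"]
    return T[:3,3], T[:3,:3]@np.array([(xy[0]-cx)/f,(xy[1]-cy)/f,1])
def atz(s,xy,z):
    o,d=ray(s,xy); return o+d*(z-o[2])/d[2]
def save(s,n): cv2.imwrite("pics/"+n+".png",cv2.cvtColor(s["image"],cv2.COLOR_RGB2BGR))
E
cat > a.py <<'E'
from h import *
st=observe(); print(st)
Rt=R.from_rotvec(st["ee_rot"]).as_matrix(); print(Rt)
for n in ["scene","side"]:
    s=snapshot(n); save(s,n+"0"); P,ok=cloud(s); print(n,s["world_from_camera"],s["fov_y"])
    np.savez(n+"0.npz",**{k:v for k,v in s.items()})
    for t in ["stand","plate","post","square","pot","mat","vial","bottle_a"]:
        o=outline_of(t,s)
        if o:
            m=o[0]["pixels"]&ok; q=P[m]
            print(t,round(o[0]["p"],2),np.round(o[0]["bbox"]),m.sum(),"lo",np.percentile(q,2,axis=0),"hi",np.percentile(q,98,axis=0)) if m.any() else print(t,"nodepth")
            np.save(f"m_{n}_{t}.npy",o[0]["pixels"])
        else: print(t,"none")
    for t in ["stand","post","square","square_grip","pot_centre","mat"]:
        o=spot_point(t,s)
        if o: print(t,round(o[0]["p"],2),o[0]["xy"])
    
E
python3 a.py
```

```text
{'time': 0.0, 'joints': array([ 1.0803,  0.7071, -0.0277,  1.485 ,  0.022 ,  0.9509, -0.0755]), 'joint_vel': array([ 0.0014,  0.0004, -0.0022, -0.0003,  0.001 , -0.0014, -0.0006]), 'tau': array([  0.0001, -88.3212,   1.2347, -23.6167,   0.0169,   0.0064,
        -0.    ]), 'position': array([ 0.2494, -0.5178,  0.2308]), 'ee_rot': array([-0.4505,  1.9736, -1.9715]), 'wrist_force': array([ 1.2521, -0.6593, -1.0813]), 'ft_torque': array([-0.0778, -0.0092, -0.0585]), 'width': 0.085163176591975}
[[-0.9009 -0.0005  0.4339]
 [-0.4339  0.001  -0.9009]
 [ 0.     -1.     -0.0011]]
scene [[-0.4685 -0.3782  0.7984 -0.0847]
 [-0.8832  0.1786 -0.4336  0.337 ]
 [ 0.0214 -0.9083 -0.4177  0.4396]
 [ 0.      0.      0.      1.    ]] 54.165045177671054
stand 0.59 [293. 256. 113. 102.] 3791 lo [0.3914 0.0064 0.0045] hi [0.5743 0.1501 0.1038]
plate 0.87 [293. 273. 113.  61.] 3157 lo [0.3907 0.0059 0.0056] hi [0.5729 0.1514 0.0149]
post 0.86 [273. 232.  17.  48.] 606 lo [ 0.5378  0.0099 -0.0007] hi [0.7277 0.104  0.1135]
square 0.95 [422. 225.  50.  70.] 1497 lo [ 0.396  -0.2351 -0.0006] hi [ 0.4897 -0.17
[... 834 characters left out ...]
.  48.] 1118 lo [ 0.4012 -0.229   0.0013] hi [ 0.494  -0.1766  0.1199]
square 0.84 [406. 170.  41.  47.] 1095 lo [ 0.4015 -0.2291  0.0014] hi [ 0.4944 -0.1765  0.1199]
pot 0.55 [376. 237.  26.  43.] 939 lo [ 0.4722 -0.042   0.0003] hi [0.5206 0.0971 0.0776]
mat 0.7 [340. 177.  49.  25.] 876 lo [ 0.551  -0.3049  0.0004] hi [ 0.6577 -0.1907  0.0061]
vial 0.68 [336. 254.  12.  26.] 155 lo [0.5584 0.1069 0.0192] hi [0.5713 0.1459 0.0685]
bottle_a 0.69 [260. 200.  17.  47.] 385 lo [ 0.7438 -0.0307  0.0028] hi [ 0.7711 -0.0104  0.0892]
stand 0.89 [373.4, 256.1]
post 0.69 [349.3, 253.3]
square 0.65 [376.8, 251.9]
square_grip 0.68 [390.2, 152.1]
pot_centre 0.63 [376.8, 237.3]
mat 0.98 [339.9, 176.7]
```

```bash
cat > b.py <<'E'
from h import *
def rect(q):
    (c,wh,a)=cv2.minAreaRect((q[:,:2]*1000).astype(np.float32)); return np.round(c,1),np.round(wh,1),round(a,2)
for n in ["scene","side"]:
    s=dict(np.load(n+"0.npz")); P,ok=cloud(s)
    def mk(t): return np.load(f"m_{n}_{t}.npy")&ok
    def top(t,lo,hi):
        q=P[mk(t)]; return q[(q[:,2]>lo)&(q[:,2]<hi)]
    q=P[mk("plate")]; print(n,"plate",rect(q[(q[:,2]>.009)&(q[:,2]<.02)]), "z",np.median(q[:,2]))
    q=top("mat",-.005,.012); print("mat",rect(q),np.median(q[:,2]))
    # square parts
    q=top("square",.108,.13); print("sq bladetop",len(q),rect(q))
    q=top("square",.006,.016); print("sq foot top",len(q),rect(q), np.median(q[:,2]))
    q=top("square",.02,.105); print("sq blade side",len(q),rect(q))
    R0=P[ok&(P[...,0]>.52)&(P[...,0]<.6)&(P[...,1]>.04)&(P[...,1]<.15)] if 0 else None
    reg=ok&(P[...,0]>.45)&(P[...,0]<.6)&(P[...,1]>.02)&(P[...,1]<.16)
    q=P[reg&(P[...,2]>.1)&(P[...,2]<.125)]; print("post top",len(q),rect(q))
    q=P[reg&(P[...,2]>.085)&(P[...,2]<.109)]; print("post side",len(q),rect(q))
    q=P[reg&(P[...,2]>.068)&(P[...,2]<.082)]
    print("pot top",len(q),rect(q),np.median(q[:,2]))
    im=cv2.cvtColor(s["image"],cv2.COLOR_RGB2BGR)
    cv2.imwrite(f"pics/{n}_c.png",cv2.resize(im[110:330,200:500] ,None,fx=2,fy=2,interpolation=cv2.INTER_CUBIC))
a=cv2.imread("pics/scene_c.png");b=cv2.imread("pics/side_c.png")
cv2.imwrite("pics/both.png",cv2.resize(np.vstack([a,b]),None,fx=1,fy=.0+1)[:880] if 0 else cv2.resize(np.hstack([a,b]),(800,293)))
E
python3 b.py
```

```text
scene plate (array([497. ,  77.4]), array([202.4, 121.3]), 15.47) z 0.013152784802943351
mat (array([ 606.4, -245.8]), array([107. , 121.3]), 80.41) 0.003129436618059367
sq bladetop 134 (array([ 473. , -195.7]), array([40.4, 13. ]), 15.06)
sq foot top 462 (array([ 443.2, -205. ]), array([98.8, 43.7]), 14.84) 0.009310589241989992
sq blade side 682 (array([ 470.5, -192.9]), array([41.4, 16.9]), 32.46)
post top 96 (array([548. ,  91.7]), array([17.7, 18.2]), 14.41)
post side 123 (array([543.4,  93.9]), array([21.6, 12.7]), 60.12)
pot top 477 (array([521.,  88.]), array([118.7,  52. ]), 30.15) 0.07516278978064911
side plate (array([498. ,  78.8]), array([200.1, 125. ]), 15.42) z 0.01398109290692473
mat (array([ 603.8, -254.1]), array([128. , 110.9]), 82.52) 0.0035725183389901938
sq bladetop 118 (array([ 474.6, -195.6]), array([40.5, 15.2]), 16.76)
sq foot top 321 (array([ 465.1, -290. ]), array([ 98.7, 226.8]), 12.51) 0.009989938217542238
sq blade side 517 (array([ 474.5, -192.1]), array([40.4, 15.5]), 3.64)
post top 105 (array([549.5,  92.2]), array([15.8, 19.1]), 16.89)
post side 109 (array([548.6,  95.2]), array([16.1, 13.5]), 14.01)
pot top 510 (array([527.4,  91.9]), array([126.5,  52.6]), 30.3) 0.0758000197669439
```

View pics/scene0.png

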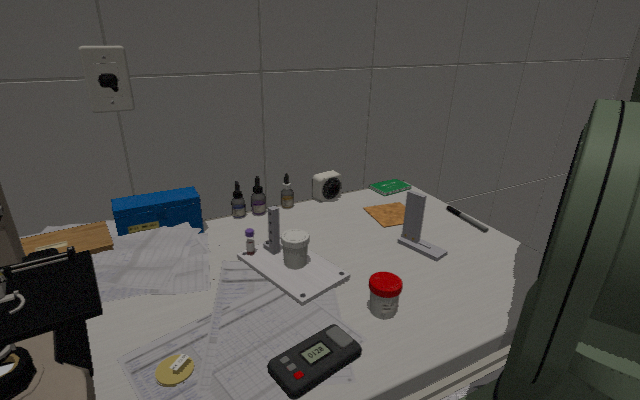

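View pics/side_c.png

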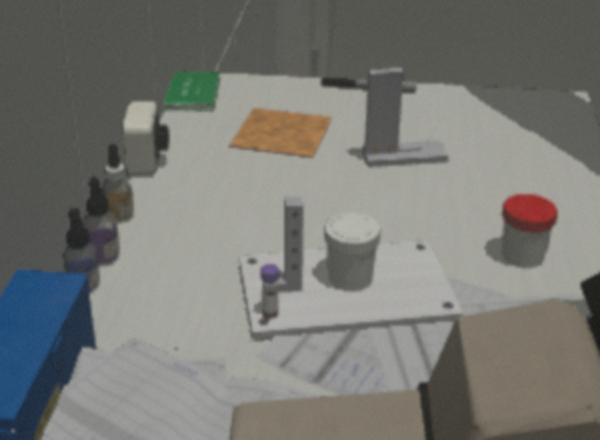

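```bash
cat >> h.py <<'E'
def goal(p,yaw,verbose=True):
    """dp(cm), angular(deg) from measured pose to TCP p with jaws along yaw (deg), tool down"""
    st=observe(); Rt=R.from_rotvec(st["ee_rot"]).as_matrix()
    a=np.radians(yaw); z=np.array([np.cos(a),np.sin(a),0]); y=np.array([0,0,-1.]); x=np.cross(y,z)
    best=min((R.from_matrix(Rt.T@np.stack([s*x,y,s*z],1)).as_rotvec(True) for s in(1,-1)),key=np.linalg.norm)
    print("t",st["time"],"pos",st["position"],"w",st["width"],"F",st["wrist_force"],"dp",Rt.T@(np.array(p)-st["position"])*100,"ang",best)
E
python3 - <<'E'
from h import *
from scipy.optimize import least_squares
for n in ["scene","side"]:
    s=dict(np.load(n+"0.npz")); P,ok=cloud(s)
    m=np.load(f"m_{n}_pot.npy")&ok; q=P[m]; q=q[(q[:,2]>.0735)&(q[:,2]<.08)&(q[:,1]<.12)&(abs(q[:,0]-.495)<.035)]
    c,r=cv2.minEnclosingCircle((q[:,:2]*1000).astype(np.float32)); print(n,"pot",c,r,np.median(q[:,2]))
    m=np.load(f"m_{n}_mat.npy"); q=P[m&ok]; 
    cn,_=cv2.findContours(m.astype(np.uint8),0,2); k=max(cn,key=cv2.contourArea)[:,0]
    w=np.array([atz(s,p,.004) for p in k]); print("mat cont",cv2.minAreaRect((w[:,:2]*1000).astype(np.float32)),np.median(q,axis=0))
    z=(P[...,2]<.01)&ok
    for t,h in (("mat",0),("stand",0),("pot_centre",.045),("square_grip",.09)):
        o=spot_point(t,s) if 0 else None
print(atz(dict(np.load("scene0.npz")),[391.9,215.3],0),atz(dict(np.load("side0.npz")),[339.9,176.7],0))
goal([.495,.074,.18],-74.6)
E
```

```text
scene pot (493.05865478515625, 72.34732818603516) 26.83013343811035 0.07546269698790747
mat cont ((599.3995361328125, -241.19796752929688), (107.39044189453125, 121.926513671875), 78.59877014160156) [ 0.6065 -0.2314  0.0031]
side pot (495.1425476074219, 71.71138000488281) 27.401538848876953 0.07609926301639314
mat cont ((603.9315185546875, -246.8949432373047), (118.20943450927734, 109.88043212890625), 82.6595458984375) [ 0.6032 -0.2433  0.0036]
[ 0.5981 -0.2449  0.    ] [ 0.6056 -0.2446  0.    ]
t 1.5 pos [ 0.2495 -0.518   0.2313] w 0.08529770859811069 F [-0.9905  0.324  -0.4062] dp [-47.808    5.1317 -42.687 ] ang [ 0.0068 10.3131  0.0014]
```

Request:
drive_tool --angular '[[0, 0, 0], [0, 2, 0], [0, 5, 0], [0, 8, 0], [0, 10.3, 0], [0, 10.3, 0], [0, 10.3, 0], [0, 10.3, 0], [0, 10.3, 0], [0, 10.3, 0], [0, 10.3, 0], [0, 10.3, 0], [0, 10.3, 0], [0, 10.3, 0], [0, 10.3, 0], [0, 10.3, 0], [0, 10.3, 0], [0, 10.3, 0]]' --dp '[[-3, 0, -3], [-7.5, 0.4, -6], [-12, 0.8, -9.5], [-16.5, 1.2, -13], [-21, 1.6, -16.5], [-25, 2, -20], [-29, 2.5, -24], [-33, 3, -28], [-37, 3.5, -32], [-41, 4, -36], [-45, 4.5, -40], [-47.6, 5, -42.7], [-47.6, 5, -42.7], [-47.6, 5, -42.7], [-47.6, 5, -42.7], [-47.6, 5, -42.7], [-47.6, 5, -42.7], [-47.6, 5, -42.7]]' --claw '[8.5, 8.5, 8.5, 8.5, 8.5, 8.5, 8.5, 8.5, 8.5, 8.5, 8.5, 8.5, 8.5, 8.5, 8.5, 8.5, 8.5, 8.5]' --force 30

```text
time: 3.75
position: [0.4931, 0.0731, 0.1813]
ee_rot: [-0.281, 2.078, -2.078]
wrist_force: [-0.4, -0.3, 0.1]
width: 0.0852
```

```bash
python3 - <<'E'
from h import *
s=snapshot("wrist"); save(s,"w1"); P,ok=cloud(s)
o=outline_of("pot",s); print(len(o))
if o:
    q=P[o[0]["pixels"]&ok]; q=q[(q[:,2]>.07)&(q[:,2]<.082)]
    print(o[0]["p"],len(q)); c,r=cv2.minEnclosingCircle((q[:,:2]*1000).astype(np.float32)) if len(q) else (0,0); print(c,r)
goal([.494,.072,.05],-74.6)
print(observe()["joints"])
E
```

```text
1
0.73 3182
(494.66192626953125, 69.5997314453125) 26.85487937927246
t 3.85 pos [0.4931 0.0732 0.1813] w 0.08497783448584269 F [-0.1803  0.3495  0.0228] dp [-0.0607 13.131   0.1375] ang [0.0053 0.0115 0.0036]
[-0.3018  0.6762  0.1616  1.8297 -0.1675  0.6489 -1.3432]
```

View pics/w1.png

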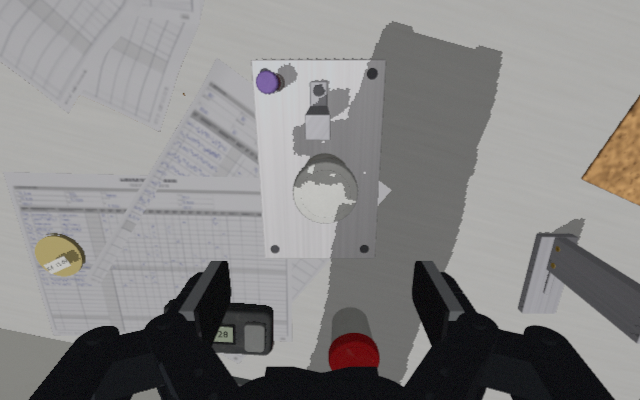

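Request:
drive_tool --angular '[[0, 0, 0], [0, 0, 0], [0, 0, 0], [0, 0, 0], [0, 0, 0], [0, 0, 0], [0, 0, 0], [0, 0, 0], [0, 0, 0], [0, 0, 0], [0, 0, 0], [0, 0, 0], [0, 0, 0], [0, 0, 0]]' --dp '[[0, 3, 0.15], [-0.05, 7, 0.15], [-0.05, 10.5, 0.15], [-0.05, 12.5, 0.15], [-0.05, 13.7, 0.15], [-0.05, 13.7, 0.15], [-0.05, 13.7, 0.15], [-0.05, 13.7, 0.15], [-0.05, 13.7, 0.15], [-0.05, 13.7, 0.15], [-0.05, 13.7, 0.15], [-0.05, 13.7, 0.15], [-0.05, 13.7, 0.15], [-0.05, 13.7, 0.15]]' --claw '[8.5, 8.5, 8.5, 8.5, 8.5, 8.5, 7, 6, 5, 4.5, 4.5, 4.5, 4.5, 4.5]' --force 35

```text
time: 5.6
position: [0.4944, 0.0722, 0.045]
ee_rot: [-0.28, 2.078, -2.076]
wrist_force: [-1.9, 0.3, 9.4]
width: 0.0504
```

Request:
drive_tool --angular '[[0, 0, 0], [0, 0, 0], [0, 0, 0], [0, 0, 0], [0, 0, 0], [0, 0, 0], [0, 0, 0], [0, 0, 0], [0, 0, 0], [0, 0, 0]]' --dp '[[0, 0, 0], [0, 0, 0], [0, -0.5, 0], [0, -1.5, 0], [0, -3.5, 0], [0, -6, 0], [0, -9, 0], [0, -11, 0], [0, -12, 0], [0, -12, 0]]' --claw '[4.5, 4.5, 4.5, 4.5, 4.5, 4.5, 4.5, 4.5, 4.5, 4.5]'

```text
time: 6.85
position: [0.494, 0.072, 0.1646]
ee_rot: [-0.281, 2.078, -2.077]
wrist_force: [-0.8, 0.6, -0.4]
width: 0.0504
```

```bash
cat > c.py <<'E'
from h import *
import sys
a=[]
for n in ["scene","side"]:
    s=snapshot(n); P,ok=cloud(s)
    o=outline_of("pot",s)
    for k in o[:2]:
        q=P[k["pixels"]&ok]; print(n,k["p"],k["bbox"],"lo",np.percentile(q,2,axis=0),"hi",np.percentile(q,98,axis=0))
    a.append(cv2.resize(cv2.cvtColor(s["image"],cv2.COLOR_RGB2BGR)[90:320,190:510],None,fx=1.25,fy=1.25))
cv2.imwrite(f"pics/{sys.argv[1]}.png",np.hstack(a))
goal([.603,-.244,.181],-74.6)
E
python3 c.py lift
```

```text
scene 0.83 [297.5, 189.9, 27.7, 38.3] lo [0.4674 0.0485 0.1341] hi [0.5145 0.093  0.1964]
side 0.74 [380.0, 182.6, 29.0, 41.5] lo [0.4731 0.0605 0.1357] hi [0.5175 0.0982 0.1964]
t 7.05 pos [0.4937 0.0718 0.1637] w 0.050514477211086324 F [ 0.5511  0.1979 -0.9743] dp [-2.1455 -1.7433 33.3535] ang [0.0106 0.0105 0.0679]
```

View pics/lift.png

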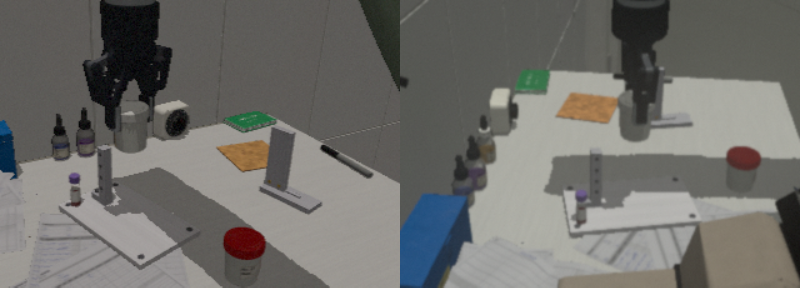

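Request:
drive_tool --angular '[[0, 0, 0], [0, 0, 0], [0, 0, 0], [0, 0, 0], [0, 0, 0], [0, 0, 0], [0, 0, 0], [0, 0, 0], [0, 0, 0], [0, 0, 0], [0, 0, 0], [0, 0, 0], [0, 0, 0], [0, 0, 0]]' --dp '[[0, -0.3, 1], [-0.2, -0.5, 3], [-0.4, -0.5, 6], [-0.7, -0.5, 10], [-1, -0.5, 14], [-1.3, -0.5, 18], [-1.6, -0.5, 22], [-1.9, -0.5, 26], [-2.1, -0.5, 29], [-2.15, -0.5, 31.5], [-2.15, -0.5, 32.8], [-2.15, -0.5, 33.35], [-2.15, -0.5, 33.35], [-2.15, -0.5, 33.35]]' --claw '[4.5, 4.5, 4.5, 4.5, 4.5, 4.5, 4.5, 4.5, 4.5, 4.5, 4.5, 4.5, 4.5, 4.5]'

```text
time: 8.8
position: [0.6034, -0.2431, 0.1694]
ee_rot: [-0.282, 2.078, -2.077]
wrist_force: [-0.4, -0.0, 0.6]
width: 0.0504
```

```bash
python3 - <<'E'
from h import *
goal([.603,-.244,.036],-74.6)
s=snapshot("wrist"); P,ok=cloud(s)
o=outline_of("mat",s)
if o:
    q=P[o[0]["pixels"]&ok]; print(o[0]["p"],o[0]["bbox"],cv2.minAreaRect((q[:,:2]*1000).astype(np.float32)))
save(s,"w2")
E
```

```text
t 8.8 pos [ 0.6034 -0.2431  0.1694] w 0.05042460824545274 F [-0.4194 -0.0217  0.5986] dp [ 0.0611 13.3364  0.0836] ang [ 0.0246  0.062  -0.0046]
0.96 [331.1, 163.7, 144.8, 125.0] ((603.0491943359375, -250.64453125), (111.93415832519531, 111.4927978515625), 82.6362533569336)
```

Request:
drive_tool --angular '[[0, 0, 0], [0, 0, 0], [0, 0, 0], [0, 0, 0], [0, 0, 0], [0, 0, 0], [0, 0, 0], [0, 0, 0], [0, 0, 0]]' --dp '[[0, 2, 0.5], [0, 6, 0.5], [0, 10, 0.5], [0, 12, 0.5], [0, 12.6, 0.5], [0, 13, 0.5], [0, 13.3, 0.5], [0, 13.3, 0.5], [0, 13.3, 0.5]]' --claw '[4.5, 4.5, 4.5, 4.5, 4.5, 4.5, 4.5, 4.5, 4.5]'

```text
time: 10.02
position: [0.6048, -0.2488, 0.0367]
ee_rot: [-0.281, 2.077, -2.078]
wrist_force: [-0.5, -0.2, -0.8]
width: 0.0507
```

No contact yet; lower slightly by steps.

Request:
drive_tool --angular '[[0, 0, 0], [0, 0, 0], [0, 0, 0], [0, 0, 0]]' --dp '[[0, 0.1, 0], [0, 0.2, 0], [0, 0.25, 0], [0, 0.25, 0]]' --claw '[4.5, 4.5, 4.5, 4.5]'

```text
time: 10.52
position: [0.6053, -0.2488, 0.0349]
ee_rot: [-0.279, 2.076, -2.077]
wrist_force: [-1.9, 2.2, 16.9]
width: 0.0509
```

Request:
drive_tool --angular '[[0, 0, 0], [0, 0, 0], [0, 0, 0], [0, 0, 0], [0, 0, 0], [0, 0, 0], [0, 0, 0], [0, 0, 0], [0, 0, 0], [0, 0, 0], [0, 0, 0], [0, 0, 0], [0, 0, 0]]' --dp '[[0, -0.1, 0], [0, -0.1, 0], [0, -0.1, 0], [0, -0.1, 0], [0, -0.1, 0], [0, -0.1, 0], [0, -0.3, 0], [0, -2, 0], [0, -5, 0], [0, -9, 0], [0, -13, 0], [0, -14, 0], [0, -14, 0]]' --claw '[5.4, 6.2, 7.2, 8.5, 8.5, 8.5, 8.5, 8.5, 8.5, 8.5, 8.5, 8.5, 8.5]'

```text
time: 12.15
position: [0.6048, -0.2487, 0.1746]
ee_rot: [-0.28, 2.077, -2.078]
wrist_force: [-0.2, -0.7, 0.8]
width: 0.085
```

```bash
cat > d.py <<'E'
from h import *
def rect(q):
    (c,wh,a)=cv2.minAreaRect((q[:,:2]*1000).astype(np.float32)); return np.round(c,1),np.round(wh,1),round(a,2),len(q)
s=snapshot("wrist"); save(s,"w3"); P,ok=cloud(s)
x,y,z=P[...,0],P[...,1],P[...,2]
reg=ok&(x>.38)&(x<.53)&(y>-.26)&(y<-.15)
print("sq bladetop",rect(P[reg&(z>.112)&(z<.13)])); print("foot",rect(P[reg&(z>.006)&(z<.015)]))
for t in ("pot","mat"):
    o=outline_of(t,s)
    if o:
        q=P[o[0]["pixels"]&ok]; print(t,o[0]["p"],rect(q),"z",np.percentile(q[:,2],[2,50,98]))
        if t=="pot":
            q=q[q[:,2]>.06]; print("cap",cv2.minEnclosingCircle((q[:,:2]*1000).astype(np.float32)),np.linalg.lstsq(np.c_[q[:,:2],np.ones(len(q))],q[:,2],rcond=None)[0])
goal([.4735,-.1955,.18],-74.8)
E
python3 d.py
```

```text
sq bladetop (array([ 475.2, -201.5]), array([38.6,  6.9]), 14.8, 282)
foot (array([ 444.9, -206.9]), array([101.6,  40.1]), 15.05, 1595)
pot 0.67 (array([ 592.1, -252.5]), array([79.5, 57.1]), 9.09, 3438) z [0.0209 0.0657 0.0672]
cap ((604.947509765625, -251.59500122070312), 26.84355354309082) [-0.0158 -0.0044  0.0742]
mat 0.71 (array([ 602.9, -250.7]), array([112.1, 113.7]), 82.74, 8372) z [0.0018 0.0037 0.0053]
t 12.3 pos [ 0.6042 -0.2485  0.1728] w 0.08470352464826697 F [-0.3373 -0.3068 -0.0785] dp [11.1941 -0.6936 -8.5879] ang [0.0604 0.2146 0.0749]
```

View pics/w3.png

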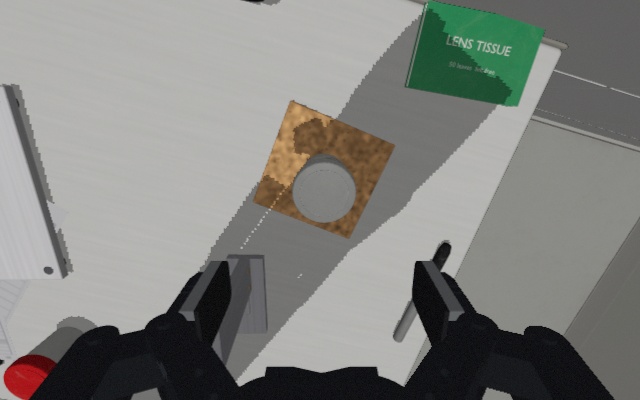

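Request:
drive_tool --angular '[[0, 0, 0], [0, 0, 0], [0, 0, 0], [0, 0, 0], [0, 0.2, 0], [0, 0.2, 0], [0, 0.2, 0], [0, 0.2, 0]]' --dp '[[2, -1, -1], [5, -1.5, -3], [8, -1.5, -6], [10, -1.5, -7.8], [11.1, -1.2, -8.5], [11.2, -0.9, -8.5], [11.2, -0.9, -8.5], [11.2, -0.9, -8.5]]' --claw '[8, 7, 6, 5, 5, 5, 5, 5]'

```text
time: 13.3
position: [0.4744, -0.1967, 0.1825]
ee_rot: [-0.278, 2.08, -2.08]
wrist_force: [-0.8, 0.6, -0.0]
width: 0.0501
```

```bash
sed -i 's/"w3"/"w4"/; s/\[.4735,-.1955,.18\],-74.8/[.4735,-.196,.071],-75/' d.py; python3 d.py
```

```text
sq bladetop (array([ 474.1, -198.7]), array([40.3, 11.8]), 14.97, 990)
foot (array([ 445.1, -206.5]), array([99.8, 40. ]), 14.86, 2075)
pot 0.8 (array([ 615.5, -254.8]), array([53.2, 75.8]), 71.14, 4936) z [0.018  0.0657 0.0674]
cap ((604.7025146484375, -251.19244384765625), 26.743276596069336) [-0.0001 -0.0114  0.0629]
mat 0.6 (array([ 603.9, -250.7]), array([113. , 113.3]), 83.18, 9270) z [0.0014 0.0037 0.0058]
t 13.45 pos [ 0.4742 -0.1966  0.1827] w 0.050081587947125916 F [-0.2727 -0.0122 -0.7574] dp [ 0.0545 11.1702 -0.0799] ang [0.0056 0.2105 0.0038]
```

Request:
drive_tool --angular '[[0, 0.2, 0], [0, 0.2, 0], [0, 0.2, 0], [0, 0.2, 0], [0, 0.2, 0], [0, 0.2, 0], [0, 0.2, 0], [0, 0.2, 0], [0, 0.2, 0], [0, 0.2, 0], [0, 0.2, 0], [0, 0.2, 0], [0, 0.2, 0]]' --dp '[[0, 2, 0], [0, 5, -0.05], [0, 8, -0.05], [0, 10.2, -0.05], [0, 11.1, -0.05], [0, 11.1, -0.05], [0, 11.1, -0.05], [0, 11.1, -0.05], [0, 11.1, -0.05], [0, 11.1, -0.05], [0, 11.1, -0.05], [0, 11.1, -0.05], [0, 11.1, -0.05]]' --claw '[5, 5, 5, 5, 5, 4, 3, 2, 1, 0.6, 0.6, 0.6, 0.6]' --force 70

```text
time: 15.08
position: [0.4742, -0.1962, 0.0722]
ee_rot: [-0.273, 2.081, -2.082]
wrist_force: [0.7, -1.4, 6.0]
width: 0.0113
```

Request:
drive_tool --angular '[[0, 0, 0], [0, 0, 0], [0, 0, 0], [0, 0, 0], [0, 0, 0], [0, 0, 0], [0, 0, 0], [0, 0, 0]]' --dp '[[0, -0.5, 0], [0, -1.5, 0], [0, -4, 0], [0, -7, 0], [0, -10, 0], [0, -12, 0], [0, -12.5, 0], [0, -12.5, 0]]' --claw '[0.6, 0.6, 0.6, 0.6, 0.6, 0.6, 0.6, 0.6]'

```text
time: 16.08
position: [0.4738, -0.196, 0.1966]
ee_rot: [-0.275, 2.082, -2.081]
wrist_force: [0.2, 0.5, -5.0]
width: 0.0111
```

```bash
python3 - <<'E'
from h import *
goal([.4831,.0739,.196],-74.6)
E
```

```text
t 16.075 pos [ 0.4738 -0.196   0.1966] w 0.011120423085117404 F [ 0.1828  0.4937 -4.9692] dp [ -7.8906   0.0665 -25.8225] ang [ 0.0177 -0.3841  0.0122]
```

Request:
drive_tool --angular '[[0, 0, 0], [0, 0, 0], [0, 0, 0], [0, 0, 0], [0, -0.2, 0], [0, -0.4, 0], [0, -0.4, 0], [0, -0.4, 0], [0, -0.4, 0], [0, -0.4, 0], [0, -0.4, 0], [0, -0.4, 0]]' --dp '[[-0.3, 0, -1], [-1, 0, -3], [-2, 0, -6], [-3, 0, -10], [-4.5, 0, -14], [-5.5, 0, -18], [-6.8, 0, -22], [-7.5, 0, -24.5], [-7.9, 0, -25.5], [-7.9, 0, -25.8], [-7.9, 0, -25.8], [-7.9, 0, -25.8]]' --claw '[0.6, 0.6, 0.6, 0.6, 0.6, 0.6, 0.6, 0.6, 0.6, 0.6, 0.6, 0.6]'

```text
time: 17.58
position: [0.4834, 0.0728, 0.1968]
ee_rot: [-0.28, 2.078, -2.079]
wrist_force: [-0.7, 0.3, -4.5]
width: 0.0114
```

```bash
cat > e.py <<'E'
from h import *
import sys
def rect(q):
    if len(q)<5: return len(q)
    (c,wh,a)=cv2.minAreaRect((q[:,:2]*1000).astype(np.float32)); return np.round(c,1),np.round(wh,1),round(a,2),len(q)
goal([.4831,.0739,.09],-74.6)
st=observe(); tz=st["position"][2]; fb=tz-.0722   # foot underside
ims=[]
for n in ("wrist","scene","side"):
    s=snapshot(n); P,ok=cloud(s); x,y,z=P[...,0],P[...,1],P[...,2]; np.savez(f"{sys.argv[1]}_{n}.npz",**s)
    reg=ok&(x>.36)&(x<.62)&(y>-.02)&(y<.18)
    print(n,"post top",rect(P[reg&(abs(z-.114)<.004)&(x>.53)&(x<.57)&(y>.07)&(y<.11)]), "plate",rect(P[reg&(abs(z-.014)<.0035)]))
    print("  blade top",rect(P[reg&(abs(z-fb-.12)<.004)&(x<.55)]),"foot top",rect(P[reg&(abs(z-fb-.01)<.003)&(x<.53)]))
    im=cv2.cvtColor(s["image"],cv2.COLOR_RGB2BGR); 
    ims.append(cv2.resize(im,(400,250)) if n=="wrist" else cv2.resize(im[170:295,220:420],(400,250)))
ims.append(np.zeros_like(ims[0]))
cv2.imwrite(f"pics/{sys.argv[1]}.png",np.vstack([np.hstack(ims[:2]),np.hstack(ims[2:])]))
E
python3 e.py pre
```

```text
t 17.575 pos [0.4834 0.0728 0.1968] w 0.011397757910196024 F [-0.6955  0.2526 -4.5186] dp [ 0.0023 10.6818 -0.1212] ang [-0.0081 -0.0586  0.0061]
wrist post top (array([548.4,  90.7]), array([15.9, 15.6]), 15.79, 582) plate (array([497.4,  76. ]), array([199.5, 120.3]), 15.58, 17881)
  blade top (array([483.1,  72. ]), array([41. , 80.6]), 10.31, 5805) foot top (array([477.8,  70.1]), array([51.1, 40. ]), 15.2, 2192)
scene post top (array([547.4,  91.3]), array([16.3, 16.8]), 16.67, 47) plate (array([497.1,  77.3]), array([201.9, 121.4]), 15.44, 3557)
  blade top (array([477.6,  72.7]), array([31.2, 79.4]), 11.56, 229) foot top (array([453.5,  65.4]), array([101.2,  41.1]), 15.65, 566)
side post top (array([548.8,  93.4]), array([16.3, 18.6]), 18.37, 60) plate (array([498. ,  78.8]), array([200.4, 124. ]), 16.04, 3551)
  blade top (array([493.3,  80.6]), array([23.1, 76.6]), 33.15, 93) foot top (array([454.5,  66.5]), array([100.1,  43.7]), 14.45, 524)
```

View pics/pre.png

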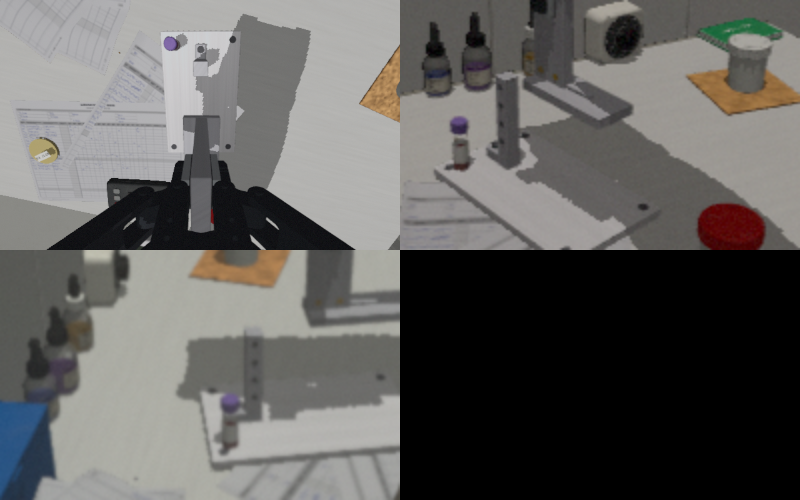

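Request:
drive_tool --angular '[[0, 0, 0], [0, 0, 0], [0, 0, 0], [0, 0, 0], [0, 0, 0], [0, 0, 0], [0, 0, 0], [0, 0, 0]]' --dp '[[0, 1, -0.06], [0, 3, -0.06], [0, 6, -0.06], [0, 8.5, -0.06], [0, 9.8, -0.06], [0, 10.3, -0.06], [0, 10.5, -0.06], [0, 10.5, -0.06]]' --claw '[0.6, 0.6, 0.6, 0.6, 0.6, 0.6, 0.6, 0.6]'

```text
time: 18.73
position: [0.4835, 0.0742, 0.0922]
ee_rot: [-0.28, 2.077, -2.077]
wrist_force: [-0.0, -0.5, -4.1]
width: 0.0113
```

```bash
python3 e.py low; python3 - <<'E'
from h import *
# blade top vs post top by stand-frame coordinates
a=np.radians(15.5); M=np.array([[np.cos(a),np.sin(a)],[-np.sin(a),np.cos(a)]])
fb=observe()["position"][2]-.0722
for n in ("wrist","scene","side"):
    s=dict(np.load(f"low_{n}.npz")); P,ok=cloud(s)
    q=P[ok]; u=(q[:,:2]-[.541,.090])@M.T*1000; z=q[:,2]
    def show(t,m):
        if m.sum()>8: print(n,t,m.sum(),"x",np.percentile(u[m,0],[1,50,99]),"y",np.percentile(u[m,1],[1,50,99]))
    show("post top",(abs(z-.114)<.004)&(u[:,0]>-3)&(u[:,0]<20)&(abs(u[:,1])<14))
    show("post y-sides",(z>.04)&(z<.105)&(u[:,0]>-4)&(u[:,0]<19)&(abs(u[:,1])<14))
    show("foot top",(abs(z-fb-.01)<.003)&(u[:,0]<-20)&(u[:,0]>-145)&(abs(u[:,1])<26))
    show("blade",(z>fb+.03)&(z<fb+.065)&(u[:,0]<-20)&(u[:,0]>-100)&(abs(u[:,1])<14))
    show("plate",(abs(z-.014)<.003)&(u[:,0]<80)&(u[:,0]>-160)&(abs(u[:,1])<66))
E
```

```text
t 18.725 pos [0.4835 0.0742 0.0922] w 0.011328737900759554 F [-0.0363 -0.4943 -4.0667] dp [0.045  0.2235 0.0221] ang [ 0.0026  0.0155 -0.039 ]
wrist post top (array([548.7,  90.8]), array([16., 16.]), 14.78, 1871) plate (array([497.7,  76.3]), array([199.7, 120.3]), 15.67, 32716)
  blade top (array([483.6,  74.1]), array([40.7, 79.4]), 13.76, 5802) foot top (array([477.4,  71.5]), array([51.8, 40. ]), 15.27, 2183)
scene post top (array([547. ,  94.8]), array([16.2,  8. ]), 13.39, 23) plate (array([496.9,  77.5]), array([200.6, 122.8]), 15.13, 2423)
  blade top (array([476.5,  73.3]), array([30.2, 79. ]), 12.46, 199) foot top (array([454.3,  66.2]), array([103.1,  42.3]), 15.74, 588)
side post top (array([549.4,  92.5]), array([16. , 18.3]), 13.51, 58) plate (array([498.1,  78.6]), array([200.1, 124. ]), 15.58, 2619)
  blade top (array([492.2,  82.7]), array([23.1, 78. ]), 33.94, 83) foot top (array([454.1,  68.3]), array([100.9,  44. ]), 14.73, 515)
wrist post top 1871 x [-0.1321  8.1128 15.4915] y [-9.0789 -1.191   6.4735]
wrist post y-sides 263 x [15.2751 15.4469 15.5717] y [-9.030
[... 341 characters left out ...]
st y-sides 331 x [-2.0974  0.6746 15.2781] y [-8.7085  4.8511  8.4078]
scene foot top 586 x [-140.4911 -103.7071  -42.2341] y [-18.7211   6.0384  20.796 ]
scene blade 306 x [-81.4117 -68.3353 -41.3562] y [-5.5968  5.753   7.4718]
scene plate 2388 x [-145.2632  -65.6027   50.1207] y [-58.9134  25.0587  59.3225]
side post top 58 x [ 0.7512  8.6829 16.6866] y [-8.8869  1.9113  9.2229]
side post y-sides 272 x [ 0.5529 10.001  16.7586] y [-2.9401  6.8915 10.0448]
side foot top 515 x [-139.021   -98.7635  -39.7819] y [-18.2331   8.0051  22.3897]
side blade 334 x [-78.9254 -57.8807 -39.2872] y [-3.0914  6.1945  8.9518]
side plate 2591 x [-141.8174  -29.7259   54.4116] y [-58.3999  25.9409  60.5215]
```

Request:
drive_tool --angular '[[0, -0.2, 0], [0, -0.2, 0], [0, -0.2, 0], [0, -0.2, 0], [0, -0.2, 0], [0, -0.2, 0]]' --dp '[[0, 0.1, 0.07], [0, 0.25, 0.07], [0, 0.4, 0.07], [0, 0.5, 0.07], [0, 0.55, 0.07], [0, 0.55, 0.07]]' --claw '[0.6, 0.6, 0.6, 0.6, 0.6, 0.6]'

```text
time: 19.62
position: [0.4834, 0.0735, 0.0863]
ee_rot: [-0.285, 2.076, -2.076]
wrist_force: [0.5, 0.2, -4.3]
width: 0.011
```

Request:
drive_tool --angular '[[0, 0, 0], [0, 0, 0], [0, 0, 0], [0, 0, 0], [0, 0, 0], [0, 0, 0], [0, 0, 0], [0, 0, 0]]' --dp '[[-0.5, 0, 0], [-1.3, 0, 0], [-2.2, 0, 0], [-3, 0, 0], [-3.3, 0, 0], [-3.5, 0, 0], [-3.5, 0, 0], [-3.5, 0, 0]]' --claw '[0.6, 0.6, 0.6, 0.6, 0.6, 0.6, 0.6, 0.6]'

```text
time: 20.62
position: [0.5171, 0.0829, 0.0863]
ee_rot: [-0.285, 2.076, -2.076]
wrist_force: [0.5, 0.6, -3.9]
width: 0.0111
```

```bash
cat > g.py <<'E'
from h import *
import sys
a=np.radians(15.5); M=np.array([[np.cos(a),np.sin(a)],[-np.sin(a),np.cos(a)]])
st=observe(); fb=.0145; print(st["time"],st["position"],st["wrist_force"],st["ft_torque"])
goal([.5217,.0846,.086],-74.5)
for n in ("wrist","scene","side"):
    s=snapshot(n); save(s,sys.argv[1]+n); P,ok=cloud(s)
    q=P[ok]; u=(q[:,:2]-[.541,.090])@M.T*1000; z=q[:,2]
    def show(t,m,lines=False):
        if m.sum()>8:
            print(n,t,m.sum(),"x",np.percentile(u[m,0],[1,50,99]),"y",np.percentile(u[m,1],[1,99]),np.percentile(u[m,1],[1,99]).mean())
            if m.sum()>60:print("    yaw",cv2.minAreaRect(u[m].astype(np.float32))[1:])
    show("post top",(abs(z-.114)<.003)&(u[:,0]>-4)&(u[:,0]<20)&(abs(u[:,1])<14))
    show("post side",(z>.04)&(z<.105)&(u[:,0]>-4)&(u[:,0]<19)&(abs(u[:,1])<14))
    show("foot top",(abs(z-fb-.01)<.003)&(u[:,0]<-4)&(u[:,0]>-125)&(abs(u[:,1])<26))
    show("blade",(z>fb+.02)&(z<fb+.06)&(u[:,0]<-4)&(u[:,0]>-100)&(abs(u[:,1])<14))
    show("plate",(abs(z-.014)<.003)&(u[:,0]<80)&(u[:,0]>-160)&(abs(u[:,1])<66))
E
python3 g.py near
```

```text
20.625 [0.5171 0.0829 0.0863] [ 0.4992  0.5621 -3.9374] [-0.0247 -0.0951  0.022 ]
t 20.625 pos [0.5171 0.0829 0.0863] w 0.011080808521791092 F [ 0.4992  0.5621 -3.9374] dp [-0.492   0.034  -0.0395] ang [0.0063 0.1118 0.003 ]
wrist post top 1594 x [ 0.2276  8.4066 15.7514] y [-9.0876  6.487 ] -1.3003216127463575
    yaw ((15.994572639465332, 16.565671920776367), 89.23418426513672)
wrist post side 1187 x [14.9836 15.4409 15.8917] y [-9.1516  6.3588] -1.396384158713817
    yaw ((16.085468292236328, 1.4861921072006226), 89.65829467773438)
wrist foot top 1157 x [-53.341  -26.3337  -6.0331] y [-21.3622  18.3703] -1.4959293916270227
    yaw ((40.05068588256836, 51.68175506591797), 89.97660827636719)
wrist plate 24296 x [-101.5968    0.9306   53.7734] y [-60.3964  57.0955] -1.6504797351299523
    yaw ((199.21414184570312, 120.2667236328125), 0.11725852638483047)
scene post side 194 x [-1.1551  4.6632 15.1166] y [1.352  8.3057] 4.8288445006121865
    yaw ((18.90695571899414, 6.891623020172119), 12.100166320800781)
scene foot top 554 x [-106.2891  -68.4676   -8.2262] y [-19.831   19.7318] -0.0
[... 425 characters left out ...]
[ 1.0366  8.5789 16.4157] y [-9.5222  9.3475] -0.08732337482213737
side post side 269 x [ 0.5151  9.981  16.624 ] y [-2.8783  9.9096] 3.515669717627963
    yaw ((11.533206939697266, 18.979576110839844), 63.53200149536133)
side foot top 525 x [-103.9259  -64.9442   -5.2949] y [-19.577   21.0272] 0.7251047813605371
    yaw ((100.69890594482422, 43.02024841308594), 0.15047882497310638)
side blade 367 x [-44.49   -23.5362  -4.84  ] y [-3.8478  8.1476] 2.149888827850453
    yaw ((13.466065406799316, 40.83937072753906), 77.49250793457031)
side plate 2560 x [-142.8805  -58.008    54.4536] y [-58.446   60.4792] 1.0165693840193057
    yaw ((199.9759979248047, 124.16515350341797), 0.07183364778757095)
```

Request:
drive_tool --angular '[[0, 0, 0], [0, 0, 0], [0, 0, 0], [0, 0, 0]]' --dp '[[0, 0.05, 0], [0, 0.1, 0], [0, 0.15, 0], [0, 0.15, 0]]' --claw '[0.6, 0.6, 0.6, 0.6]'

```text
time: 21.28
position: [0.5174, 0.0827, 0.0861]
ee_rot: [-0.283, 2.075, -2.075]
wrist_force: [-5.9, -1.5, 29.0]
width: 0.0111
```

Request:
drive_tool --angular '[[0, 0, 0], [0, 0, 0], [0, 0, 0], [0, 0, 0], [0, 0, 0], [0, 0, 0]]' --dp '[[0, -0.07, 0], [-0.15, -0.07, 0], [-0.3, -0.07, 0], [-0.4, -0.07, 0], [-0.45, -0.07, 0], [-0.45, -0.07, 0]]' --claw '[0.6, 0.6, 0.6, 0.6, 0.6, 0.6]'

```text
time: 22.02
position: [0.5199, 0.0833, 0.0863]
ee_rot: [-0.288, 2.077, -2.078]
wrist_force: [-14.4, -4.2, 26.7]
width: 0.0111
```

Request:
drive_tool --angular '[[0, 0, 0], [0, 0, 0], [0, 0, 0], [0, 0, 0]]' --dp '[[0, -0.05, 0], [0, -0.05, 0], [0, -0.05, 0], [0, -0.05, 0]]' --claw '[0.6, 0.6, 0.6, 0.6]'

```text
time: 22.52
position: [0.5212, 0.0839, 0.0863]
ee_rot: [-0.285, 2.076, -2.076]
wrist_force: [-5.0, -3.2, 8.7]
width: 0.0111
```

```bash
python3 g.py near2 | grep -v "plate"; python3 -c "
from h import *
print(R.from_rotvec(observe()['ee_rot']).as_matrix())"
```

```text
22.525 [0.5212 0.0839 0.0863] [-5.0421 -3.1924  8.6824] [-0.5647  1.2373 -0.0014]
t 22.525 pos [0.5212 0.0839 0.0863] w 0.011140867680864636 F [-5.0421 -3.1924  8.6824] dp [-0.07    0.0291 -0.0535] ang [0.0017 0.1    0.0364]
wrist post top 1771 x [-2.2656  7.4197 15.7726] y [-9.0787  6.3639] -1.357392589347152
    yaw ((15.80896282196045, 19.044214248657227), 89.48698425292969)
wrist post side 1273 x [14.9051 15.4412 15.9185] y [-9.1212  6.354 ] -1.3835799994952387
    yaw ((1.4810452461242676, 16.035808563232422), 0.4006800651550293)
wrist foot top 1096 x [-49.4234 -21.6901  -4.2227] y [-21.0994  18.6028] -1.248290671245119
    yaw ((49.27214050292969, 40.0554084777832), 0.22440776228904724)
    yaw ((199.32960510253906, 120.1865005493164), 0.02358824387192726)
scene post side 161 x [-3.2587  6.3905 15.4118] y [3.8896 8.7846] 6.3371338347329305
    yaw ((19.90835952758789, 4.807575225830078), 9.098816871643066)
scene foot top 541 x [-103.5657  -67.7611   -6.4939] y [-20.013  20.32 ] 0.15347499766656902
    yaw ((99.64029693603516, 42.12314224243164), 0.35114532709121704)
scene blade
[... 294 characters left out ...]
130580072
    yaw ((19.419475555419922, 18.269264221191406), 4.9813232421875)
side post side 329 x [-3.7182  8.1303 16.7322] y [-2.725   9.7021] 3.4885421601182607
    yaw ((13.555412292480469, 22.047632217407227), 73.53070831298828)
side foot top 522 x [-101.1978  -63.8357   -5.4789] y [-19.2954  21.7208] 1.2126846804471985
    yaw ((98.98392486572266, 44.22381591796875), 1.0531132221221924)
side blade 327 x [-40.8711 -23.0195  -5.071 ] y [2.8408 8.4597] 5.650258831212189
    yaw ((6.9126200675964355, 37.07081985473633), 89.02861785888672)
    yaw ((200.30764770507812, 124.25045013427734), 0.21769465506076813)
[[-0.9632 -0.0006  0.2689]
 [-0.2689 -0.0001 -0.9632]
 [ 0.0006 -1.     -0.    ]]
```

Request:
drive_tool --angular '[[0, 0, 0], [0, 0, 0], [0, 0, 0], [0, 0, 0]]' --dp '[[-0.05, 0, 0], [-0.1, 0, 0], [-0.15, 0, 0], [-0.15, 0, 0]]' --claw '[0.6, 0.6, 0.6, 0.6]'

```text
time: 23.18
position: [0.5218, 0.084, 0.0864]
ee_rot: [-0.287, 2.077, -2.077]
wrist_force: [-10.5, -3.4, 16.2]
width: 0.0111
```

Request:
drive_tool --angular '[[0, 0, 0], [0, 0, 0], [0, 0, 0], [0, 0, 0]]' --dp '[[0, -0.04, 0], [-0.05, -0.04, 0], [-0.1, -0.04, 0], [-0.1, -0.04, 0]]' --claw '[0.6, 0.6, 0.6, 0.6]'

```text
time: 23.68
position: [0.5224, 0.0843, 0.0863]
ee_rot: [-0.288, 2.077, -2.077]
wrist_force: [-12.1, -3.6, 6.1]
width: 0.0114
```

```bash
python3 g.py near3 | grep -E "^2|foot|blade|post top"; python3 -c "
from h import *
print(R.from_rotvec(observe()['ee_rot']).as_matrix())"
```

```text
23.675 [0.5224 0.0843 0.0863] [-12.138   -3.6194   6.1158] [-0.7533  2.2803  0.0413]
wrist post top 1695 x [-0.8413  7.7154 15.811 ] y [-9.0986  6.4477] -1.3254772008485163
wrist foot top 1069 x [-48.5366 -20.9457  -4.2907] y [-20.9811  18.7148] -1.1331564646416368
scene foot top 535 x [-102.0489  -66.5151   -6.1952] y [-19.6443  20.2259] 0.2907986185085978
scene blade 301 x [-42.4558 -29.2856  -4.5299] y [-5.1575  6.7352] 0.7888289658328298
side post top 64 x [-2.8583  8.0809 16.7097] y [-8.8149 10.6771] 0.9311074436189557
side foot top 519 x [-99.513  -62.2518  -5.7999] y [-18.9789  22.1611] 1.5911362032117378
side blade 310 x [-39.0083 -21.5375  -4.9507] y [2.9356 8.6188] 5.777168014511401
[[-0.9632 -0.0033  0.2688]
 [-0.2688 -0.0006 -0.9632]
 [ 0.0034 -1.     -0.0003]]
```

Request:
drive_tool --angular '[[0, 0, 0.1], [0, 0, 0.2], [0, 0, 0.2], [0, 0, 0.2], [0, 0, 0.2]]' --dp '[[0, 0, 0.01], [0, 0, 0.02], [-0.05, 0.02, 0.02], [-0.05, 0.02, 0.02], [-0.05, 0.02, 0.02]]' --claw '[0.6, 0.6, 0.6, 0.6, 0.6]'

```text
time: 24.45
position: [0.5225, 0.0843, 0.0862]
ee_rot: [-0.285, 2.077, -2.076]
wrist_force: [-16.7, -4.2, 14.6]
width: 0.011
```

```bash
python3 g.py near4 | grep -E "^2|foot|blade|post top"; python3 -c "
from h import *
print(R.from_rotvec(observe()['ee_rot']).as_matrix())"
```

```text
24.45 [0.5225 0.0843 0.0862] [-16.7174  -4.2329  14.6421] [-0.8133  3.1914 -0.0188]
wrist post top 1688 x [-0.8357  7.799  15.8031] y [-9.1119  6.4287] -1.3416016845446772
wrist foot top 1060 x [-48.1862 -21.0402  -4.2698] y [-21.0113  18.7135] -1.1488655214403494
scene foot top 532 x [-101.7849  -66.0233   -6.5756] y [-19.4782  20.3229] 0.42234277470808657
scene blade 298 x [-42.4672 -29.8855  -4.9644] y [-4.6166  6.8971] 1.1402630863819474
side post top 60 x [-2.7606  7.6515 16.299 ] y [-8.5722  9.1432] 0.28550307567284694
side foot top 518 x [-99.644  -61.5574  -6.0359] y [-19.395   21.4402] 1.022557976225066
side blade 312 x [-39.0157 -22.0356  -4.2916] y [3.4833 8.8933] 6.188333786323841
[[-0.9632 -0.0009  0.2689]
 [-0.2689  0.0004 -0.9632]
 [ 0.0007 -1.     -0.0006]]
```

```bash
python3 - <<'E'
from h import *
for r in ([-0.273, 2.081, -2.082],[-.275,2.082,-2.081],[-.285,2.076,-2.076]): print(R.from_rotvec(r).as_matrix()[:,1])
a=cv2.imread("pics/near4scene.png")[170:300,200:400]; b=cv2.imread("pics/near4side.png")[170:300,300:500]
cv2.imwrite("pics/fin.png",np.hstack([cv2.resize(i,(400,260),interpolation=cv2.INTER_CUBIC) for i in(a,b)]))
E
```

```text
[ 0.0008 -0.0004 -1.    ]
[-0.0003  0.0004 -1.    ]
[-0.0005 -0.0001 -1.    ]
```

View pics/fin.png

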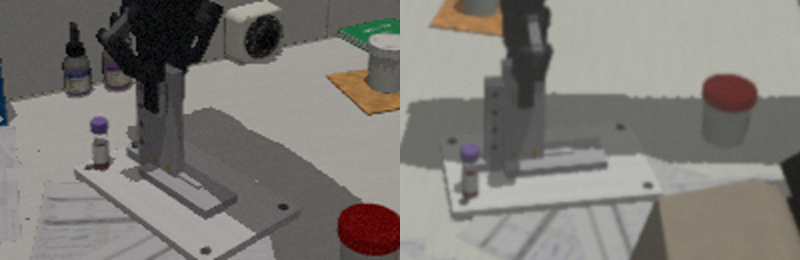

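Request:
drive_tool --angular '[[0, 0, 0.05], [0, 0, 0.1], [0, 0, 0.1], [0, 0, 0.1], [0, 0, 0.1], [0, 0, 0.1]]' --dp '[[0, 0, 0.01], [0, 0, 0.02], [0, 0.02, 0.02], [0, 0.02, 0.02], [0, 0.02, 0.02], [0, 0.02, 0.02]]' --claw '[0.6, 0.6, 0.6, 0.6, 0.6, 0.6]'

```text
time: 25.35
position: [0.5225, 0.0843, 0.0862]
ee_rot: [-0.283, 2.076, -2.074]
wrist_force: [-18.1, -2.3, 18.4]
width: 0.0116
```

```bash
python3 g.py near5 | grep -E "^2|foot|blade|post top|plate"; python3 -c "
from h import *
print(R.from_rotvec(observe()['ee_rot']).as_matrix())
s=snapshot('scene');P,ok=cloud(s);o=outline_of('pot',s);q=P[o[0]['pixels']&ok];print(o[0]['p'],np.percentile(q,[2,98],axis=0))"
```

```text
25.35 [0.5225 0.0843 0.0862] [-18.1003  -2.3395  18.3701] [-0.5808  3.4526  0.0238]
wrist post top 1685 x [-0.85    7.7733 15.7622] y [-9.0646  6.4095] -1.3275411754421769
wrist foot top 1058 x [-47.9722 -21.2142  -4.4108] y [-20.9848  18.7093] -1.1377118822675136
wrist plate 22917 x [-97.2065   2.4664  53.5271] y [-60.4127  57.0742] -1.6692389543927888
scene foot top 533 x [-102.2881  -66.0126   -6.4602] y [-19.5068  20.4372] 0.4651787926814599
scene blade 302 x [-41.9968 -29.6341  -4.5616] y [-5.3098  7.2005] 0.945350212028341
scene plate 2644 x [-145.2182  -82.8553   49.0466] y [-59.0211  59.3058] 0.14235170868058944
side post top 61 x [-3.078   7.5893 16.3844] y [-8.2673  8.9846] 0.3586487557280895
side foot top 507 x [-99.5413 -62.9959  -5.4354] y [-19.3582  21.3399] 0.9908149958064829
side blade 311 x [-39.3243 -21.6528  -4.1064] y [3.0347 8.4764] 5.755555450544801
side plate 2567 x [-142.8969  -59.7172   54.4092] y [-58.4869  60.5345] 1.0238045507652735
[[-0.9631  0.0008  0.2691]
 [-0.2691  0.0011 -0.9631]
 [-0.0011 -1.     -0.0008]]
0.58 [[ 0.5788 -0.2667  0.0056]
 [ 0.6219 -0.2249  0.0663]]
```

```bash
python3 -c "
from station import *
print(sign_off())"
```

```text
the job is handed in; nothing more can be done
None
```

I moved the white pot to the cork mat and set it upright. I then seated the square in the corner of the stand and handed the job in at about 25.6 s on the robot's clock. The arm was still gripping the square and pushing it against both faces.

**Pot:** the last camera check found it upright on the mat, about 2 mm from the mat's centre, with its cap level.

**Square:**
- **Push:** about 18 N against the post and about 18 N down on the plate. Earlier, pushing 0.5 mm further moved it only about 0.1 mm, so I take it to be against the post.
- **Tilt and turn:** its fore-and-aft tilt matched, within about 0.1°, the tilt at which I gripped it flat on the bench. Its turn relative to the plate was within a few tenths of a degree.
- **Centring:** the cameras disagreed slightly. They put it between 0 and about 0.5 mm off centre, mostly toward +y; I judged it centred to about 0.3 mm.

**Contact not seen directly:** the cameras are only good to about 2 mm, so that the blade lies flat on the post is inferred from the forces, the tilt and the lack of movement.

**Other things:** I did not touch the vial, the bottles or the rest of the scene. The pictures showed the vial still in its place.

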